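# Fasten the storage chest: hasp over staple, pin through the loop

### The job

Fasten the storage chest on the workbench: swing the steel hasp down over its brass staple until it hangs flat against the chest's front, then take the red-knobbed steel pin from the wooden rack and drop it down through the staple loop, in front of the hasp, so that its collar rests on the loop. Leave the plain wooden peg standing in the rack; it would fall through.

Things in the scene. Friction and masses are not known exactly. Their poses are not given: they have to be found in the camera images.
- hasp (a joint): Hinge of the hasp, rad: 0 = shut (strap hanging straight down, flat on the chest's front), 1.57 = strap sticking straight out level, 3.0 = nearly upright (stop). Starts between 1.2 and 2.2. Stiff: the strap stays where it is left; 1 to 3 N moves it. Shut it by pushing its upper (outer) face down and then towards the chest.
- chest: Dark wood storage chest, fixed, 150 mm deep (x), 220 wide (y), 142 high, lid closed. Origin under its centre on the bench; x points from its front to its back, y along the front, z up. The front face, with hasp and staple, lies 75 mm from the centre towards -x.
- hasp_hinge (a point): Middle of the hasp's hinge barrel (8 mm thick, along y) on the front of the chest's lid, 130 mm above the bench, 4 mm in front of the front face. Axes are the chest's.
- hasp_end (a point): Middle of the free end of the hasp, 94 mm from the hinge; moves with the strap. The hasp is a steel strap 60 mm wide, 3.5 mm thick, 97 mm long from the hinge: solid for the first 51 mm, then a window 42 mm wide from 51 to 80 mm, through which the staple comes when shut, then a closed end.
- staple_loop (a point): Target spot inside the brass staple, a level U of 5 mm round bar on the chest's front, 58 mm below the hinge, 72 mm above the bench, bar top 2.5 mm above this point; axes the chest's. The pin goes straight down through it. The opening is 26 mm wide along y and runs from 18 mm in front of this point (-x) to the shut hasp's face 20 mm behind it.
- pin_knob (a point): Centre of the red knob (26 mm diameter, 26 high) of the steel pin, upright in one of the rack's two holes, knob centre 113 mm above the bench. Grasp here. Pin about 70 g, 116 mm long; from the top: knob, 12 mm neck, round steel collar 34 mm across, shank 8 mm thick, 45 long. Knob centre is 58 mm above the collar's underside, 103 mm above the tip.
- pin_collar (a point): Centre of the underside of the pin's collar, on the pin's axis (z points up to the knob).
- peg_head (a point): Middle of the head (22 mm diameter, 46 mm high, no collar) of the plain brown wooden peg in the rack's other hole, 80 mm from the pin; leave it. The rack is a fixed light wood block 50 x 130 mm, 55 mm high, its two 14 mm holes 80 mm apart along its length; collar and peg head rest on its top, shanks 45 mm deep in the holes.

How it is judged:
By the outcome, as a careful person would: the job done as asked, in the order asked, and still so for the second after the job is handed in, with the robot touching nothing.
It also fails if it takes over 48 s, if anything falls off the work surface, if the arm or the gripper's body presses on something with over 40 N, if the wrist force passes 120 N, or if a joint passes its speed limit or range.

### The arm

A 6-joint arm with a two-finger parallel gripper is mounted at the origin on a cart in front of the work surface, level with it; the furniture and walls round the work are solid. World frame = base frame: x ahead of the robot, y to its left, z up, the work surface at z = 0. Lengths are in mm, angles in rad, forces in N, time in s.
With the tool pointing down it reaches from about 250 to 800 mm from the base axis. Payload 3.9 kg.
Tool frame: the origin (TCP) lies on the centre line of the jaws, within the pads' length; the fingertips stand 22 mm ahead of it and the grasp point (between the pads) lies 3 mm ahead of it; z points along the fingers, x is the direction in which the jaws open and shut, and the axes are right-handed (so a half turn about z gives the same grasp; the last joint's range is limited). The gripper opens to 85 mm and grips with 20 to 120 N. Pads are 22 mm wide; open, the fingers measure 114 mm over their backs; the gripper's body (76 mm by 85 mm) begins 54 mm behind the grasp point. The pads swing forward as they close: fully open they stand 13 mm farther back than shut.
Start: joints at [1.208, 0.26, -0.138, 1.173, 0, 1.571], TCP at [186.314, 490.818, 253.304] pointing down, gripper open.
Joint ranges: [-2.78, 2.78], [-0.83, 1.72], [-1.28, 1.37], [-1.9, 2.12], [-1.57, 1.48], [-3.14, 3.14]. Speed limits (rad/s): [2.57, 2.57, 3.14, 3.14, 3.14, 3.14].

### API

Orientations are given as a unit quaternion [w, x, y, z].
In Python, from rig import sensors, imaging, env, nets gives the robot as it stands. The module is installed in compiled form; this text tells all that it offers.
- The arm moves only by the tool move_arm, never from a script. Its arguments are lists of equal length, an entry for each row: "turn": the turn, a rotation vector about the tool's x, y, z in units of 0.15 rad (1.0 is 0.15 rad), a list of three; "offset": the shift along the tool's x, y, z in units of 0.025 m (1.0 is 0.025 m), a list of three; "grip": the closure, from 0 (fully open) to 1 (shut). A call has 1 to 5 rows; each row shifts and turns the pose as measured when the row begins, along the tool's axes as they then stand; what a row does not reach is not made up. A row lasts 1/8 s, in which the tool goes at most 62.5 mm and 10.7 degrees, less where a joint would pass 70% of its speed; a pose out of reach is approached as far as the arm can. A call with a number of a shift or a turn outside -1 to 1 is refused whole. A call with a gripper value outside its range is refused whole. The fingers move at their own pace and stop on an object; "grip_force" is the grip in N (left out, the last holds). Time passes only in rows, so rows that do not move let the fingers close. It gives the time, the measured TCP pose, the force and the opening at its end, in the units of the state.
- sensors.observe(): the state, without advancing time (a new reading comes with each control period).
- imaging.capture(name): name is "scene" or "top" or "wrist"; returns the picture (480x640x3 uint8, red, green, blue); there is no depth.
- imaging.camera_model(name): a dict with "mtx" (3x3 intrinsics, pixels), "R" (3x3) and "t" (3): a world point X has camera coordinates R X + t; the wrist camera has in their place "T_tool_cam" (4x4, takes a point from camera to tool coordinates, whose origin is the TCP and whose axes are the tool frame's). Camera axes: x right, y down, z forward; pixel columns grow to the right and rows downward; lengths in mm; the calibration is good to about 2 mm. The wrist camera is an equidistant fisheye: a pixel r from the principal point sees the ray r / f radians off the axis. A picture is of the moment at which its call begins: read the wrist's pose just before it. camera_model takes no time and is no camera call.
- env.sign_off(): hands the job in, once; it reports no verdict.
Trained networks look in the newest picture that a camera, given by its name, has taken for a name from the list of things; names that differ only in an ending like _2 or _b are one class to them, and where a whole thing is asked for, a point or a joint stands for the part that bears it (a point fixed in the world has none). Each returns a list of dicts, best first, with "score" (0 to 1); they miss things now and then, are a little off and sometimes report something else, mostly with a low value. They report only what shows in the picture. A call takes as long as a camera call.
- nets.search_frame(camera, target): "at" ([x, y, z] in mm, in world coordinates, good to about 4 mm: the middle of the surface that is visible of it).
The state is a dict: "time": time; "qpos": joint angles; "joint_velocities": joint speeds; "effort": joint torques, N m; "eef_pos": TCP position; "tcp_rot": TCP orientation; "ft_force": force on the tool from outside, world axes, zero at the start; "ft_torque": the same for the moment, N m; "finger_gap": opening from 0.0 (shut) to 1.0 (fully open).
Only numpy, scipy, OpenCV 4.12 (cv2) and the standard library are available. Lean on these libraries where they do the work, as an engineer would, in place of code of your own. Each camera call takes 0.05 s, during which the arm holds its last target.

## Working session

There is one attempt and no reset: what is moved stays moved. The work goes in short steps, Python scripts to look and compute and a tool call to move; the robot and the scene stay as the last step left them, time stands still between calls to the robot, and variables do not carry over. Pictures are saved under pics/ and viewed, and the job is handed in when it is done.

Besides the shell and the picture viewer there is one more tool, called after ">>>" by a JSON object that holds its "method" and its "body", one argument or row to a line. move_arm: Moves the arm, as the interface text tells. Its arguments: {"type":"object","properties":{"turn":{"type":"array"},"offset":{"type":"array"},"grip":{"type":"array"},"grip_force":{"type":"number"}},"required":["turn","offset","grip"]}

```bash
mkdir -p pics; ls; python3 - <<'E'
from rig import sensors, imaging, env, nets
import cv2,json
s=sensors.observe();print(s)
for n in ["scene","top","wrist"]:
    im=imaging.capture(n); cv2.imwrite(f"pics/{n}0.png",im[:,:,::-1]); print(n,imaging.camera_model(n))
    for t in ["hasp_end","staple_loop","pin_knob","peg_head","hasp_hinge","chest"]:
        try: print(n,t,[(r['at'],r['score']) for r in nets.search_frame(n,t)][:2])
        except Exception as e: print(n,t,e)
print(sensors.observe()['time'])
E
```

```text
pics
{'time': 0.0, 'qpos': array([ 1.20798280e+00,  2.60670807e-01, -1.39408039e-01,  1.17269875e+00,
       -3.24887387e-06,  1.57080204e+00]), 'joint_velocities': array([-0.0014538 ,  0.00028968,  0.00184209,  0.00015464, -0.00043705,
       -0.00285255]), 'effort': array([ 1.00408914e-03, -4.05677569e+01,  2.53923780e+01,  1.86634739e-02,
       -1.35821770e-04, -6.14785705e-06]), 'eef_pos': array([186.09331318, 490.20877774, 252.45705079]), 'tcp_rot': array([ 5.63952498e-04,  8.23076550e-01,  5.67929583e-01, -8.14442487e-04]), 'ft_force': array([ 0.05967148,  0.72649628, -0.67215397]), 'ft_torque': array([0.00418412, 0.00780477, 0.02437225]), 'finger_gap': 1.0023240428063636}
scene {'mtx': array([[586.63208039,   0.        , 320.93154201],
       [  0.        , 586.63208039, 238.78498633],
       [  0.        ,   0.        ,   1.        ]]), 'R': array([[-0.86462622, -0.50232879, -0.00934219],
       [-0.23447478,  0.41989216, -0.87676231],
       [ 0.44434566, -0.75588118, -0.48083321]]), 't': array([620.06655355, 146.07999275, 874.88243537])}
scene hasp_end [([470.4, 25.1, 114.
[... 921 characters left out ...]
[([573.3, 26.6, 143.3], 0.88), ([472.3, 18.0, 123.3], 0.43)]
wrist {'mtx': array([[371.64829954,   0.        , 319.02119245],
       [  0.        , 371.64829954, 241.36716162],
       [  0.        ,   0.        ,   1.        ]]), 'T_tool_cam': array([[ 9.99998625e-01,  1.02580440e-03,  1.30327957e-03,
         9.63606824e-01],
       [-1.35495293e-03,  9.58450372e-01,  2.85256109e-01,
        -7.29004178e+01],
       [-9.56511822e-04, -2.85257483e-01,  9.58450444e-01,
        -1.21286383e+02],
       [ 0.00000000e+00,  0.00000000e+00,  0.00000000e+00,
         1.00000000e+00]])}
wrist hasp_end []
wrist staple_loop []
wrist pin_knob []
wrist peg_head []
wrist hasp_hinge []
wrist chest []
1.05
```

View pics/scene0.png

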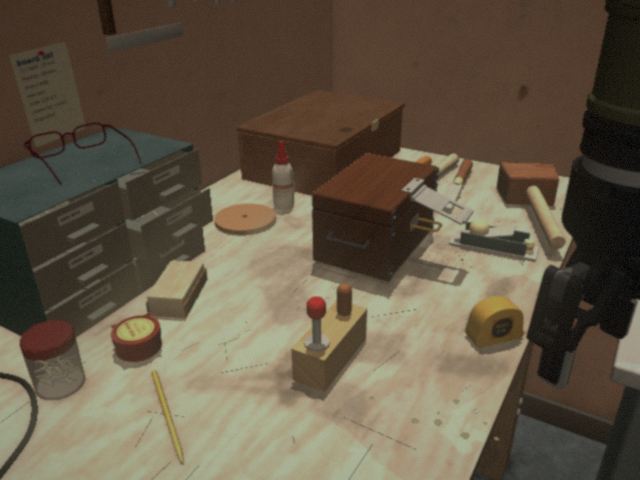

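View pics/top0.png

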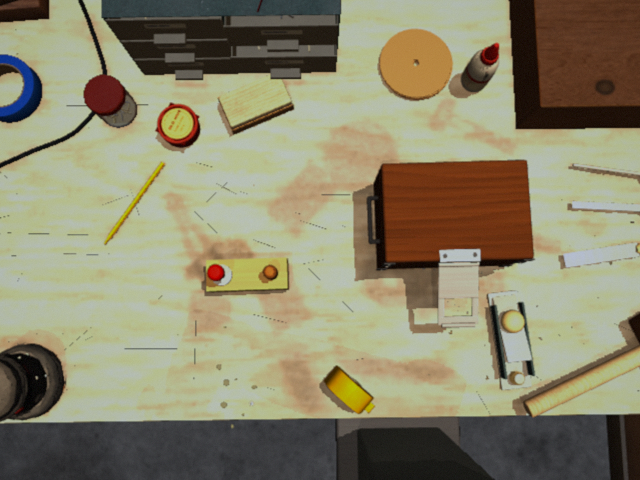

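The scene view shows the chest front facing the robot, with the hasp out at about px (440,200) and the staple at (428,226). The rack has the red knob at (317,303) and the peg at (344,297). In the top view the chest top spans (380–530,160–265), the hasp (440–480,250–327), the knob (216,272) and the peg (270,271). Next I'll zoom in to get the pixels accurately.

```bash
python3 - <<'E'
import cv2
a=cv2.imread('pics/top0.png');s=cv2.imread('pics/scene0.png')
cv2.imwrite('pics/z1.png',cv2.resize(a[150:340,365:545],(720,760)[0:2],interpolation=cv2.INTER_CUBIC)[:600*1])
cv2.imwrite('pics/z1.png',cv2.resize(a[150:340,360:550],(600,600),interpolation=cv2.INTER_CUBIC))
cv2.imwrite('pics/z2.png',cv2.resize(a[250:300,195:295],(800,400),interpolation=cv2.INTER_CUBIC))
cv2.imwrite('pics/z3.png',cv2.resize(s[145:285,305:485],(771,600),interpolation=cv2.INTER_CUBIC))
cv2.imwrite('pics/z4.png',cv2.resize(s[275:395,280:380],(500,600),interpolation=cv2.INTER_CUBIC))
E
```

```text
(no output)
```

View pics/z1.png

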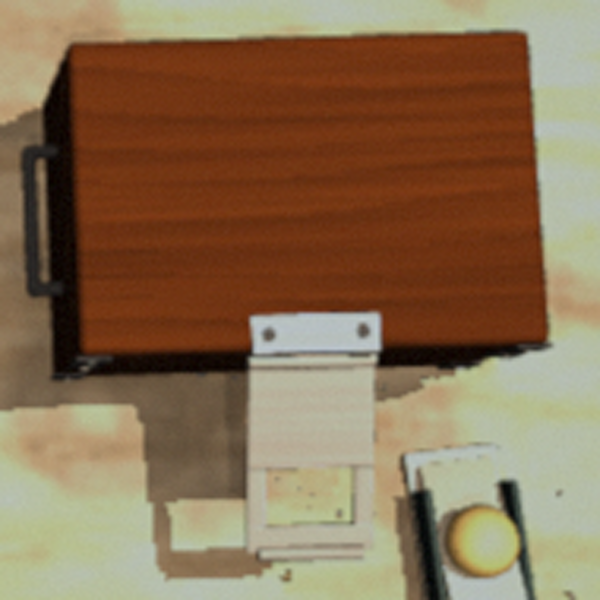

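View pics/z2.png

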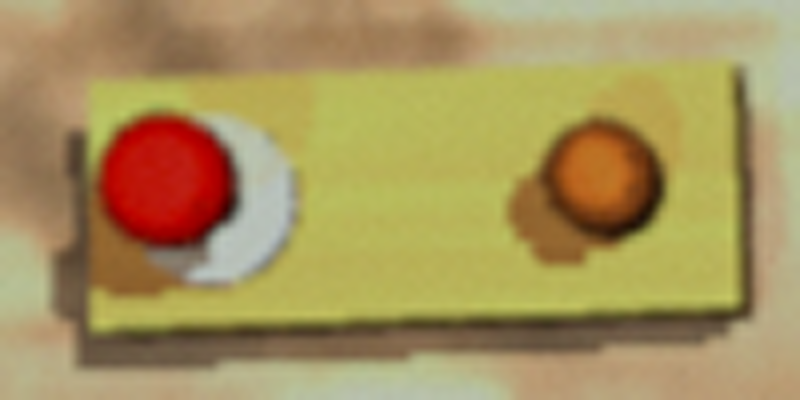

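View pics/z3.png

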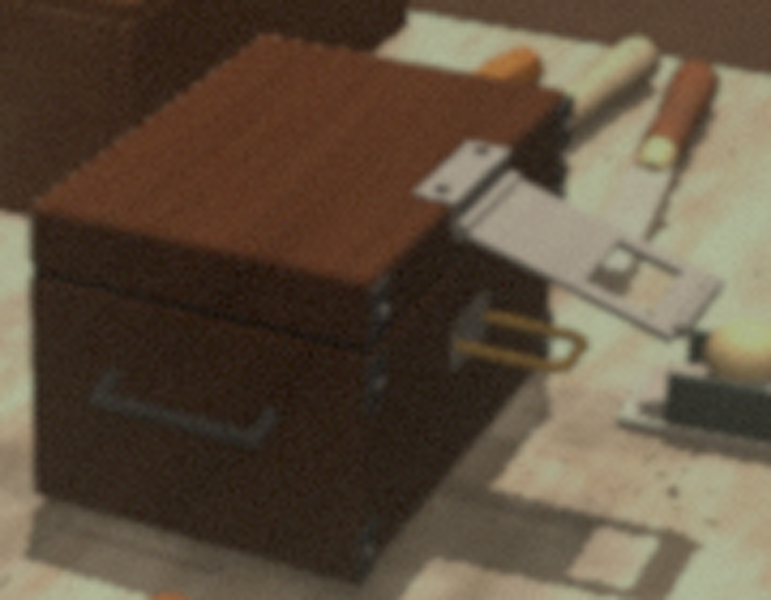

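View pics/z4.png

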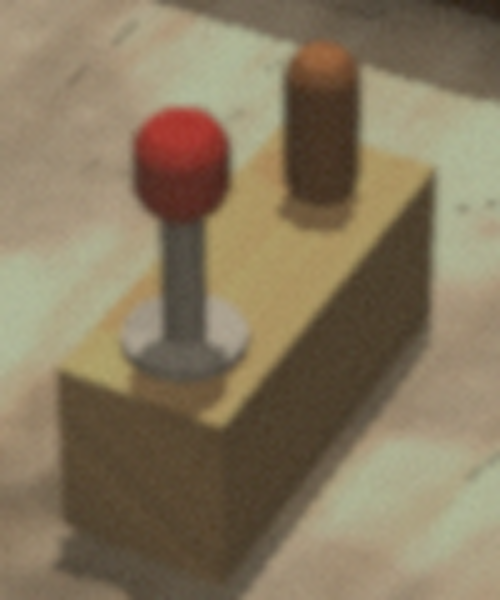

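```bash
cat > h.py <<'E'
from rig import sensors, imaging
import numpy as np
from scipy.optimize import least_squares
M={n:imaging.camera_model(n) for n in ['scene','top']}
def proj(n,X):
    m=M[n]; c=np.atleast_2d(X)@m['R'].T+m['t']; return (c[:,:2]/c[:,2:])*m['mtx'][0,0]+m['mtx'][:2,2]
def ray(n,uv,z):
    m=M[n]; C=-m['R'].T@m['t']; d=m['R'].T@np.array([(uv[0]-m['mtx'][0,2])/m['mtx'][0,0],(uv[1]-m['mtx'][1,2])/m['mtx'][0,0],1]); return C+d*(z-C[2])/d[2]
def chest(p,L):
    c,s=np.cos(p[2]),np.sin(p[2]); L=np.atleast_2d(L); return np.c_[p[0]+c*L[:,0]-s*L[:,1],p[1]+s*L[:,0]+c*L[:,1],L[:,2]]
E
python3 - <<'E'
from h import *
k=190/600
t=lambda x,y:(360+x*k,150+y*k)
k3=180/771
sc=lambda x,y:(305+x*k3,145+y*600/600*140/600)
cor=np.array([[75,110,142],[75,-110,142],[-75,-110,142],[-75,110,142.]])
T=np.array([t(70,44),t(525,33),t(547,345),t(83,354)])
S=np.array([sc(35,208),sc(268,38),sc(570,97),sc(370,285)])
for w in [(1,0),(0,1),(1,1)]:
    f=lambda p:np.r_[w[0]*(proj('top',chest(p,cor))-T).ravel(),w[1]*(proj('scene',chest(p,cor))-S).ravel()]
    r=least_squares(f,[570,25,0]);print(w,r.x,r.fun.round(1))
p=r.x
for L in [(-101,0,72),(-124,0,72),(-79,0,130)]: print(L,chest(p,L),proj('top',chest(p,L)),proj('scene',chest(p,L)))
print('staple tip seen', sc(583,345), ray('scene',sc(583,345),72))
# hasp end scene: top view edges left end zoom
for th in np.arange(1.2,2.2,.1):
    e=chest(p,[(-79-97*np.sin(th),yy,130-97*np.cos(th)) for yy in(30,-30)]);print(th.round(1),proj('top',e).round(0).tolist(),proj('scene',e).round(0).tolist())
print('end seen top',t(250,548),t(370,545),'scene',sc(672,338),sc(720,280))
z2=lambda x,y:(195+x/8,250+y/8)
z4=lambda x,y:(280+x/5,275+y/5)
print('knob top',ray('top',z2(167,180),120),'scene',ray('scene',z4(182,165),113))
print('collar top',ray('top',z2(212,200),58),'scene',ray('scene',z4(186,335),58))
print('peg',ray('top',z2(602,178),98), ray('scene',z4(322,120),78))
r=np.array([ray('top',z2(*q),55) for q in[(90,78),(738,65),(742,310),(90,330)]]);print(r,r.mean(0))
E
```

```text
(1, 0) [5.84796409e+02 1.82316903e+01 1.07821702e-02] [-1.2 -0.7  1.5 -0.7  1.2  0.3 -1.6  1.1 -0.  -0.  -0.  -0.   0.  -0.
  0.  -0. ]
(0, 1) [5.84148661e+02 2.15288617e+01 9.56794647e-03] [-0.  -0.  -0.  -0.  -0.   0.  -0.   0.  -2.  -0.1 -0.4 -0.6  1.4 -1.1
  1.   0.5]
(1, 1) [5.84949717e+02 1.86751797e+01 1.01797850e-02] [-1.5 -0.9  1.3 -0.8  0.9  0.2 -1.9  0.9 -1.6 -0.8 -0.1 -1.1  1.5 -1.6
  1.3 -0.3]
(-101, 0, 72) [[483.9549503   17.64703922  72.        ]] [[450.02852722 281.41870101]] [[429.07863244 225.77266956]]
(-124, 0, 72) [[460.95614201  17.41290821  72.        ]] [[450.75382684 296.07988026]] [[441.50246442 228.65577741]]
(-79, 0, 130) [[505.9538104   17.87099062 130.        ]] [[457.58051934 264.59965868]] [[419.73506152 193.4968683 ]]
staple tip seen (441.1089494163424, 225.5) [465.72559453   6.28782881  72.        ]
1.2 [[436.0, 326.0], [475.0, 325.0]] [[463.0, 230.0], [473.0, 216.0]]
1.3 [[437.0, 328.0], [477.0, 327.0]] [[465.0, 225.0], [476.0, 211.0]]
1.4 [[438.0, 330.0], [478.0, 329.0]] [[467.0, 221.0], [478.0, 207.0]]
1.5 [[440.0, 331.0], [480.0, 330.0]] [[468.0,
[... 487 characters left out ...]
.0, 177.0], [473.0, 165.0]]
end seen top (439.16666666666663, 323.5333333333333) (477.16666666666663, 322.5833333333333) scene (461.88715953307394, 223.86666666666667) (473.09338521400775, 210.33333333333331)
knob top [499.73184632 378.64001957 120.        ] scene [501.60183025 380.52981026 113.        ]
collar top [499.815836   379.61455775  58.        ] scene [501.11015352 380.67784554  58.        ]
peg [500.48082429 298.70414864  98.        ] [503.39958427 300.02196127  78.        ]
[[524.87393289 404.71910965  55.        ]
 [525.73755369 274.42706554  55.        ]
 [476.57704456 274.00923927  55.        ]
 [474.35081738 404.31797203  55.        ]] [500.38483713 339.36834662  55.        ]
```

```bash
python3 - <<'E'
from h import *
k=190/600
t=lambda x,y:(360+x*k,150+y*k)
k3=180/771
sc=lambda x,y:(305+x*k3,145+y*140/600)
def S(p,d,y,o=1.75):
    th=p[3]; return (-79-d*np.sin(th)-o*np.cos(th)*1,y,130-d*np.cos(th)+o*np.sin(th))
# upper face normal: at th=pi/2 up; at th=0 (-x)
F=[('top',t(267,467),51,21),('top',t(352,465),51,-21),('top',t(350,522),80,-21),('top',t(265,527),80,21),
('top',t(248,547),97,30),('top',t(372,545),97,-30),('top',t(249,360),4,30),('top',t(377,358),4,-30),
('scene',sc(672,334),97,30),('scene',sc(720,285),97,-30),('scene',sc(590,275),51,21),('scene',sc(620,243),51,-21),('scene',sc(683,270),80,-21),('scene',sc(460,218),4,30),('scene',sc(512,174),4,-30)]
G=[('scene',sc(583,345),(-124,0,72))]
def f(p):
    return np.array([proj(n,chest(p,S(p,d,y)))[0]-uv for n,uv,d,y in F]+[proj(n,chest(p,L))[0]-uv for n,uv,L in G]).ravel()
r=least_squares(f,[585,18,0.01,1.3],loss='soft_l1');print(r.x,f(r.x).reshape(-1,2).round(1).tolist())
p=r.x
for L in [(-101,0,72),(-79,0,130)]+[S(p,94,0)]: print(chest(p,L).round(1))
E
```

```text
[ 5.89117898e+02  1.53372672e+01 -2.15171433e-03  1.28779668e+00] [[-0.1, -2.3], [1.0, -2.0], [1.1, -1.3], [0.1, -2.6], [-0.7, 2.0], [-0.3, 2.2], [0.2, 0.9], [0.1, 1.1], [1.0, 1.4], [0.9, -1.0], [-2.6, 0.4], [-1.2, -1.3], [-1.0, -0.0], [1.4, 3.2], [2.1, 1.1], [-1.5, 2.2]]
[[488.1  15.6  72. ]]
[[510.1  15.5 130. ]]
[[419.4  15.7 105.4]]
```

```bash
cat >> h.py <<'E'
from scipy.spatial.transform import Rotation as Ro
def cur():
    s=sensors.observe(); q=s['tcp_rot']; return s['eef_pos'],Ro.from_quat([q[1],q[2],q[3],q[0]]),s
def tilt(a,yaw=0):  # tool x=+y world, z down tilted a rad towards +x
    z=np.array([np.sin(a),0,-np.cos(a)]); x=np.array([0,1.,0]); return Ro.from_euler('z',yaw)*Ro.from_matrix(np.c_[x,np.cross(z,x),z])
def plan(P,R1,n=None,start=None):
    p,R,s=cur()
    if start: p,R=start
    P=np.array(P,float); rv=(R.inv()*R1).as_rotvec()
    if n is None:
        n=1
        while True:
            ok=all(np.abs((Ro.from_rotvec(rv*i/n).inv()*R.inv()).apply((P-p)/n/25)).max()<=1 for i in range(n)) and np.abs(rv/n/.15).max()<=1
            if ok: break
            n+=1
    print('from',p.round(1),'to',P,'rows',n,'turn/row',(rv/n/.15).round(2).tolist())
    for i in range(n):
        print(((R*Ro.from_rotvec(rv*i/n)).inv().apply((P-p)/n/25)).round(2).tolist())
E
python3 - <<'E'
from h import *
plan([400,300,240],tilt(0))
E
```

```text
from [186.3 490.8 253.3] to [400. 300. 240.] rows 11 turn/row [-0.0, 0.0, -0.22]
[-0.37, 0.97, 0.05]
[-0.4, 0.96, 0.05]
[-0.44, 0.95, 0.05]
[-0.47, 0.93, 0.05]
[-0.5, 0.92, 0.05]
[-0.53, 0.9, 0.05]
[-0.56, 0.88, 0.05]
[-0.59, 0.86, 0.05]
[-0.61, 0.84, 0.05]
[-0.64, 0.82, 0.05]
[-0.67, 0.8, 0.05]
```

>>> {"method": "move_arm", "body": {
  "turn": [
    [0,0,-0.5],
    [0,0,-0.5],
    [0,0,-0.5],
    [0,0,-0.5],
    [0,0,-0.4]
  ],
  "offset": [
    [-0.4,0.95,0],
    [-0.5,0.9,0],
    [-0.6,0.8,0],
    [-0.6,0.8,0],
    [-0.6,0.8,0]
  ],
  "grip": [1,1,1,1,1],
  "grip_force": 40
}}

```text
time: 1.68
eef_pos: [278.1, 401.4, 253.3]
tcp_rot: [-0.0, 0.702, 0.712, 0.0]
ft_force: [0.5, -0.6, 0.2]
finger_gap: 0.001
```

```bash
python3 - <<'E'
from h import *
print(cur()[2]['qpos'])
plan([420,16,230],tilt(0.75))
E
```

```text
[ 9.64799154e-01  1.96693040e-01 -2.23000530e-01  1.15005718e+00
  2.58162393e-04  9.51734815e-01]
from [278.1 401.4 253.3] to [420.  16. 230.] rows 16 turn/row [-0.31, -0.0, 0.01]
[-0.97, 0.34, 0.06]
[-0.97, 0.34, 0.07]
[-0.97, 0.34, 0.09]
[-0.97, 0.33, 0.11]
[-0.97, 0.33, 0.12]
[-0.97, 0.32, 0.14]
[-0.97, 0.32, 0.15]
[-0.97, 0.31, 0.17]
[-0.97, 0.3, 0.18]
[-0.97, 0.29, 0.2]
[-0.97, 0.29, 0.21]
[-0.96, 0.28, 0.22]
[-0.96, 0.27, 0.24]
[-0.96, 0.26, 0.25]
[-0.96, 0.24, 0.26]
[-0.96, 0.23, 0.27]
```

>>> {"method": "move_arm", "body": {
  "turn": [
    [0,0,0],
    [0,0,0],
    [-0.5,0,0],
    [-0.5,0,0],
    [-0.5,0,0]
  ],
  "offset": [
    [-1,0.3,0],
    [-1,0.3,0],
    [-1,0.3,0],
    [-1,0.3,0],
    [-1,0.3,0]
  ],
  "grip": [1,1,1,1,1]
}}

```text
time: 2.3
eef_pos: [320.8, 273.8, 255.0]
tcp_rot: [0.081, 0.699, 0.706, 0.083]
ft_force: [-0.5, -0.7, -0.1]
finger_gap: -0.0
```

>>> {"method": "move_arm", "body": {
  "turn": [
    [-0.5,0,0],
    [-0.5,0,0],
    [-0.5,0,0],
    [-0.5,0,0],
    [-0.5,0,0]
  ],
  "offset": [
    [-1,0.3,0],
    [-1,0.3,0],
    [-1,0.3,0],
    [-1,0.3,0],
    [-1,0.3,0]
  ],
  "grip": [1,1,1,1,1]
}}

```text
time: 2.92
eef_pos: [357.1, 145.1, 270.2]
tcp_rot: [0.214, 0.67, 0.677, 0.218]
ft_force: [0.5, -0.0, -0.3]
finger_gap: -0.001
```

```bash
python3 - <<'E'
from h import *
print(cur()[2]['qpos'],cur()[1].as_matrix().round(2))
plan([420,16,230],tilt(0.75))
E
```

```text
[ 0.66102822 -0.35087683 -0.85436406  0.54804069 -0.35851368  0.5541146 ] [[-0.01  0.81  0.58]
 [ 1.    0.01  0.01]
 [ 0.    0.58 -0.81]]
from [357.1 145.1 270.2] to [420.  16. 230.] rows 6 turn/row [-0.14, -0.01, 0.01]
[-0.87, 0.18, 0.45]
[-0.86, 0.17, 0.46]
[-0.86, 0.16, 0.46]
[-0.86, 0.15, 0.47]
[-0.86, 0.14, 0.47]
[-0.86, 0.13, 0.48]
```

>>> {"method": "move_arm", "body": {
  "turn": [
    [0,0,0],
    [0,0,0],
    [-0.3,0,0.1],
    [-0.3,0,0],
    [-0.2,0,0]
  ],
  "offset": [
    [-1,0.2,0.4],
    [-1,0.2,0.4],
    [-1,0.1,0.4],
    [-1,0.1,0.4],
    [-1,0.1,0.4]
  ],
  "grip": [1,1,1,1,1]
}}

```text
time: 3.55
eef_pos: [401.8, 17.4, 241.2]
tcp_rot: [0.255, 0.658, 0.658, 0.264]
ft_force: [0.4, -0.4, 0.0]
finger_gap: 0.0
```

```bash
cat > w.py <<'E'
from h import *
import cv2
def wshot(name):
    p,R,s=cur(); im=imaging.capture('wrist'); cv2.imwrite(f'pics/{name}.png',im[:,:,::-1])
    np.savez(f'pics/{name}.npz',p=p,R=R.as_matrix())
def wray(name,uv,z):
    d=np.load(f'pics/{name}.npz'); m=imaging.camera_model('wrist'); f=m['mtx'][0,0]; c=m['mtx'][:2,2]
    v=np.array(uv)-c; r=np.hypot(*v); th=r/f; dc=np.r_[np.sin(th)*v/max(r,1e-9),np.cos(th)]
    T=m['T_tool_cam']; o=d['R']@T[:3,3]+d['p']; dw=d['R']@T[:3,:3]@dc; return o+dw*(z-o[2])/dw[2]
def wproj(name,X):
    d=np.load(f'pics/{name}.npz'); m=imaging.camera_model('wrist'); f=m['mtx'][0,0]; c=m['mtx'][:2,2]; T=m['T_tool_cam']
    t=(np.atleast_2d(X)-d['p'])@d['R']; k=(t-T[:3,3])@T[:3,:3]; r=np.hypot(k[:,0],k[:,1]); th=np.arctan2(r,k[:,2])
    return k[:,:2]/r[:,None]*th[:,None]*f+c
E
python3 - <<'E'
from w import *
wshot('w1'); print(cur()[2]['qpos'])
for L in [(-101,0,72),(-79,0,130),(-169,0,104)]: print(L,wproj('w1',chest([587,17,0],L)))
plan([420,16,230],tilt(0.75))
E
```

```text
[ 0.06336737 -0.40540509 -1.07730689  0.14999862 -0.03735092  0.05482637]
(-101, 0, 72) [[313.71878922 156.1291776 ]]
(-79, 0, 130) [[314.28212968 231.36347112]]
(-169, 0, 104) [[313.31637888 118.31268055]]
from [401.2  14.3 239.7] to [420.  16. 230.] rows 1 turn/row [-0.0, -0.04, -0.06]
[0.07, 0.29, 0.8]
```

View pics/w1.png

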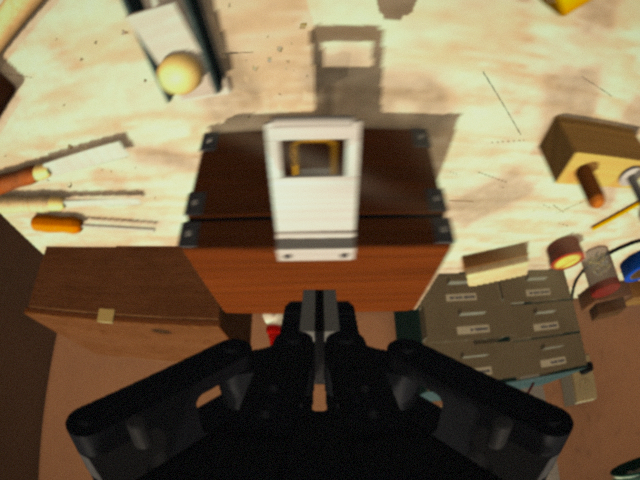

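```bash
python3 - <<'E'
from w import *
H=np.array([508,130.])
a=.77
prev=(cur()[0],tilt(a))
for th,d in [(1.6,45),(1.3,45),(1.1,45),(.9,44),(.7,42),(.5,40),(.3,38),(.15,37),(0,37)]:
    n=np.array([-np.cos(th),np.sin(th)]); perp=np.array([np.sin(a+np.pi/2-np.pi/2),0])
    pz=np.array([np.cos(a),np.sin(a)]); off=11*abs(pz@n)
    c=H+d*np.array([-np.sin(th),-np.cos(th)])+(1.75+off)*n
    t=c-22*np.array([np.sin(a),-np.cos(a)]); P=np.array([t[0],17,t[1]])
    print(th,P.round(1),'tooldelta units',(tilt(a).inv().apply(P-prev[0])/25).round(2)); prev=(P,0)
E
```

```text
1.6 [448.   17.  156.7] tooldelta units [ 0.11 -0.97  3.68]
1.3 [447.4  17.  140.5] tooldelta units [ 0.   -0.47  0.45]
1.1 [450.3  17.  129.8] tooldelta units [ 0.   -0.22  0.39]
0.9 [456.5  17.  120.7] tooldelta units [ 0.   -0.08  0.43]
0.7 [463.4  17.  115.5] tooldelta units [0.   0.06 0.34]
0.5 [469.1  17.  113.1] tooldelta units [0.   0.1  0.23]
0.3 [474.7  17.  111.6] tooldelta units [0.   0.12 0.2 ]
0.15 [478.8  17.  110.5] tooldelta units [0.   0.09 0.15]
0 [483.   17.  108.8] tooldelta units [0.   0.07 0.17]
```

>>> {"method": "move_arm", "body": {
  "turn": [
    [0,0,-0.1],
    [0,0,0],
    [0,0,0],
    [0,0,0],
    [0,0,0]
  ],
  "offset": [
    [0.1,-0.3,0.9],
    [0,-0.3,0.9],
    [0,-0.2,0.9],
    [0,-0.2,0.9],
    [0,0,0]
  ],
  "grip": [1,1,1,1,1]
}}

```text
time: 4.22
eef_pos: [445.7, 16.2, 156.4]
tcp_rot: [0.259, 0.657, 0.659, 0.26]
ft_force: [0.1, 0.1, -0.2]
finger_gap: -0.001
```

>>> {"method": "move_arm", "body": {
  "turn": [
    [0,0,0],
    [0,0,0],
    [0,0,0]
  ],
  "offset": [
    [0,-0.25,0.2],
    [0,-0.2,0.2],
    [0,-0.1,0.2]
  ],
  "grip": [1,1,1]
}}

```text
time: 4.6
eef_pos: [446.6, 17.2, 138.3]
tcp_rot: [0.259, 0.656, 0.659, 0.262]
ft_force: [-0.6, 0.2, 1.0]
finger_gap: 0.001
```

```bash
python3 - <<'E'
from w import *
wshot('w2'); p,R,s=cur(); print(p,R.as_matrix().round(2),s['ft_force'])
E
```

```text
[446.66074014  17.18789672 137.87219839] [[-0.    0.73  0.68]
 [ 1.    0.    0.  ]
 [ 0.    0.68 -0.73]] [-0.19353826 -0.28157493  0.11393852]
```

View pics/w2.png

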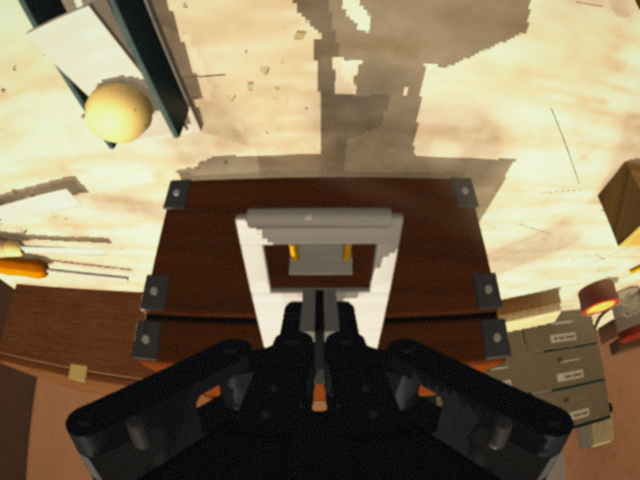

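The fingertips are at the strap's solid part. The staple legs show through the window at u≈293 and u≈348, so the loop is centred on the tool. I'll push along the arc now.

>>> {"method": "move_arm", "body": {
  "turn": [
    [0,0,0],
    [0,0,0],
    [0,0,0],
    [0,0,0]
  ],
  "offset": [
    [0,-0.13,0.25],
    [0,-0.1,0.25],
    [0,-0.05,0.25],
    [0,-0.03,0.25]
  ],
  "grip": [1,1,1,1]
}}

```text
time: 5.15
eef_pos: [462.0, 17.9, 118.8]
tcp_rot: [0.258, 0.656, 0.659, 0.26]
ft_force: [-2.0, 0.4, -0.4]
finger_gap: 0.0
```

>>> {"method": "move_arm", "body": {
  "turn": [
    [0,0,0],
    [0,0,0],
    [0,0,0],
    [0,0,0]
  ],
  "offset": [
    [0,0.04,0.2],
    [0,0.05,0.2],
    [0,0.08,0.2],
    [0,0.1,0.2]
  ],
  "grip": [1,1,1,1]
}}

```text
time: 5.65
eef_pos: [481.8, 18.1, 107.7]
tcp_rot: [0.258, 0.657, 0.659, 0.26]
ft_force: [-0.3, -0.1, 1.3]
finger_gap: -0.003
```

```bash
python3 - <<'E'
from w import *
import cv2
wshot('w3'); p,R,s=cur(); print(p,s['ft_force']);plan([483,17,108.8],tilt(.75))
im=imaging.capture('scene');cv2.imwrite('pics/s3.png',cv2.resize(im[145:285,305:485,::-1],(771,600),interpolation=cv2.INTER_CUBIC))
E
```

```text
[482.46453811  18.05646335 107.75174412] [-0.18253091  0.42451269 -0.06257489]
from [482.5  18.1 107.8] to [483.   17.  108.8] rows 1 turn/row [0.0, -0.03, 0.02]
[-0.04, 0.04, -0.02]
```

View pics/s3.png

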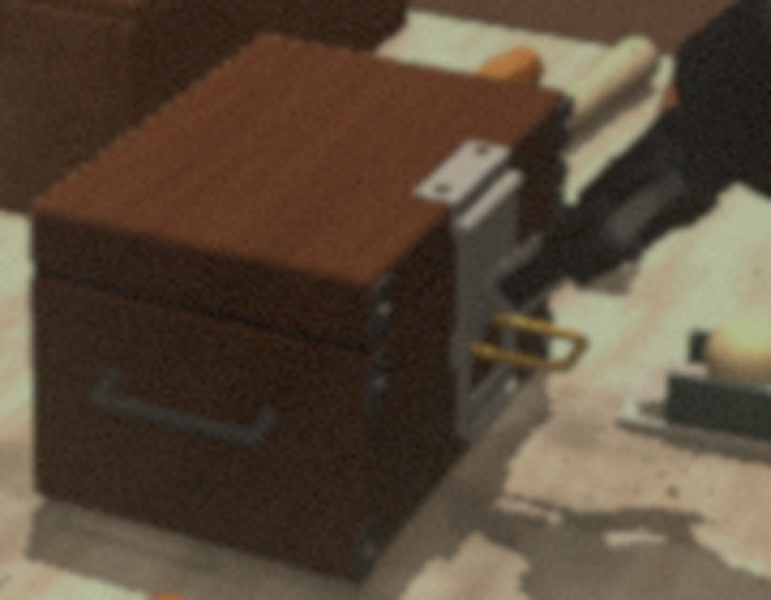

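The staple now comes through the window and the strap is nearly vertical. No contact force yet, so I'll press on towards the chest in small steps.

>>> {"method": "move_arm", "body": {
  "turn": [
    [0,0,0],
    [0,0,0],
    [0,0,0]
  ],
  "offset": [
    [0,0.08,0.08],
    [0,0.08,0.08],
    [0,0.08,0.08]
  ],
  "grip": [1,1,1]
}}

```text
time: 6.12
eef_pos: [485.1, 17.9, 104.2]
tcp_rot: [0.255, 0.658, 0.661, 0.257]
ft_force: [-12.4, 0.4, 7.5]
finger_gap: -0.003
```

>>> {"method": "move_arm", "body": {
  "turn": [
    [0,0,0],
    [0,0,0]
  ],
  "offset": [
    [0,0.08,0.08],
    [0,0.08,0.08]
  ],
  "grip": [1,1]
}}

```text
time: 6.38
eef_pos: [485.1, 17.9, 101.1]
tcp_rot: [0.252, 0.658, 0.662, 0.254]
ft_force: [-10.8, 0.5, 7.1]
finger_gap: 0.001
```

x stops at 485 with 12 N, so the strap is against the chest. I'll back off, then look.

>>> {"method": "move_arm", "body": {
  "turn": [
    [0,0,0],
    [0,0,0],
    [0,0,0],
    [0,0,0],
    [0,0,0]
  ],
  "offset": [
    [0,0,-0.5],
    [0,0,-1],
    [0,0,-1],
    [0,0,-1],
    [0,0,-1]
  ],
  "grip": [1,1,1,1,1]
}}

```text
time: 7.0
eef_pos: [408.9, 17.1, 186.8]
tcp_rot: [0.252, 0.659, 0.662, 0.254]
ft_force: [0.5, 0.5, 0.7]
finger_gap: 0.003
```

```bash
python3 - <<'E'
from w import *
import cv2
wshot('w4'); p,R,s=cur(); print(p,s['ft_force'])
im=imaging.capture('scene');cv2.imwrite('pics/s4.png',cv2.resize(im[145:285,305:485,::-1],(771,600),interpolation=cv2.INTER_CUBIC))
E
```

```text
[408.19061165  17.09567275 188.51845595] [-0.54315453  0.10282826  0.52833618]
```

View pics/s4.png

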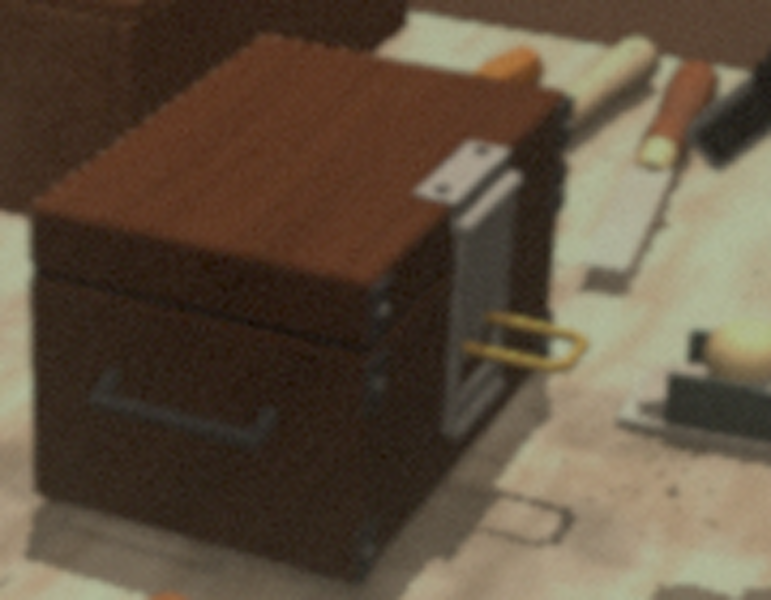

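View pics/w4.png

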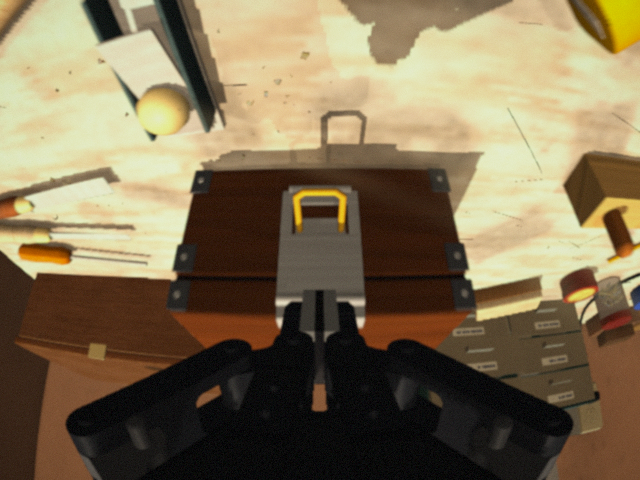

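The strap hangs vertical with the staple through its window: the tip is at px (320,191) and the legs at (297,230) and (343,230). I'll check the numbers and plan the pick.

```bash
python3 - <<'E'
from w import *
print('tip',wray('w4',(320,189),72),'legs',wray('w4',(297,232),72),wray('w4',(343,232),72))
print('shut strap bottom edge (window bottom etc): corners L',wray('w4',(284,187),33),wray('w4',(358,187),33))
for th in (0,.05,.1):
  e=chest([588,17,0],[(-79-97*np.sin(th)-1.75,yy,130-97*np.cos(th)) for yy in(30,-30)]);print(th,wproj('w4',e).round(1).tolist(),proj('scene',e).round(1).tolist())
print('strap bottom L in scene',305+450*180/771,145+437*140/600)
plan([500.5,380,230],tilt(0))
E
```

```text
tip [463.98971668  19.54463393  72.        ] legs [516.26618797   2.15591793  72.        ] [516.13972417  37.86576403  72.        ]
shut strap bottom edge (window bottom etc): corners L [508.5293366   -9.44753585  33.        ] [508.22656491  51.27834338  33.        ]
0 [[352.9, 186.2], [279.6, 186.0]] [[409.1, 248.8], [421.6, 234.9]]
0.05 [[353.4, 182.4], [279.1, 182.3]] [[411.6, 249.4], [424.0, 235.4]]
0.1 [[353.9, 178.9], [278.6, 178.7]] [[414.1, 249.9], [426.5, 235.9]]
strap bottom L in scene 410.05836575875486 246.96666666666667
from [409.4  17.2 188.2] to [500.5 380.  230. ] rows 15 turn/row [0.33, -0.0, 0.0]
[0.97, 0.26, 0.08]
[0.97, 0.26, 0.07]
[0.97, 0.26, 0.06]
[0.97, 0.27, 0.05]
[0.97, 0.27, 0.03]
[0.97, 0.27, 0.02]
[0.97, 0.27, 0.01]
[0.97, 0.27, -0.01]
[0.97, 0.27, -0.02]
[0.97, 0.27, -0.03]
[0.97, 0.26, -0.05]
[0.97, 0.26, -0.06]
[0.97, 0.26, -0.07]
[0.97, 0.25, -0.09]
[0.97, 0.25, -0.1]
```

>>> {"method": "move_arm", "body": {
  "turn": [
    [0.5,0,0],
    [0.5,0,0],
    [0.5,0,0],
    [0.5,0,0],
    [0.5,0,0]
  ],
  "offset": [
    [1,0,-0.8],
    [1,0,-0.8],
    [1,0.2,-0.3],
    [1,0.3,0],
    [1,0.3,0]
  ],
  "grip": [0.8,0.5,0.3,0.3,0.3]
}}

```text
time: 7.72
eef_pos: [396.3, 144.6, 233.0]
tcp_rot: [0.123, 0.696, 0.696, 0.124]
ft_force: [0.2, 0.3, 0.0]
finger_gap: 0.699
```

>>> {"method": "move_arm", "body": {
  "turn": [
    [0.5,0,0],
    [0.5,0,0],
    [0.5,0,0],
    [0.5,0,0],
    [0.5,0,0]
  ],
  "offset": [
    [1,0.3,0],
    [1,0.3,0],
    [1,0.3,0],
    [1,0.3,0],
    [1,0.3,0]
  ],
  "grip": [0.3,0.3,0.3,0.3,0.3]
}}

```text
time: 8.35
eef_pos: [439.5, 277.5, 235.1]
tcp_rot: [-0.013, 0.706, 0.708, -0.011]
ft_force: [-0.9, -0.2, 0.6]
finger_gap: 0.701
```

```bash
python3 - <<'E'
from w import *
print(cur()[2]['qpos'])
plan([500.5,380,190],tilt(0))
E
```

```text
[ 0.55208177  0.27955595 -0.15955123  1.15975333  0.01950846  0.54998942]
from [439.5 277.5 235.1] to [500.5 380.  190. ] rows 5 turn/row [-0.05, -0.0, 0.0]
[0.82, 0.5, 0.35]
[0.82, 0.5, 0.35]
[0.82, 0.5, 0.35]
[0.82, 0.49, 0.35]
[0.82, 0.49, 0.36]
```

>>> {"method": "move_arm", "body": {
  "turn": [
    [-0.1,0,0],
    [-0.1,0,0],
    [0,0,0],
    [0,0,0],
    [0,0,0]
  ],
  "offset": [
    [0.8,0.5,0.35],
    [0.8,0.5,0.35],
    [0.8,0.5,0.35],
    [0.8,0.5,0.35],
    [0.7,0.4,0.35]
  ],
  "grip": [0.3,0.3,0.3,0.3,0.3]
}}

```text
time: 8.98
eef_pos: [504.3, 380.9, 180.8]
tcp_rot: [0.001, 0.707, 0.708, 0.001]
ft_force: [-0.7, 0.4, 0.6]
finger_gap: 0.702
```

```bash
python3 - <<'E'
from w import *
wshot('w5')
print(cur()[0],wproj('w5',[500.5,380,113]),wproj('w5',[500.5,380,58]))
E
```

```text
[505.04077385 382.8560535  179.04095799] [[314.97568902 263.04278341]] [[315.7222425  235.32987087]]
```

View pics/w5.png

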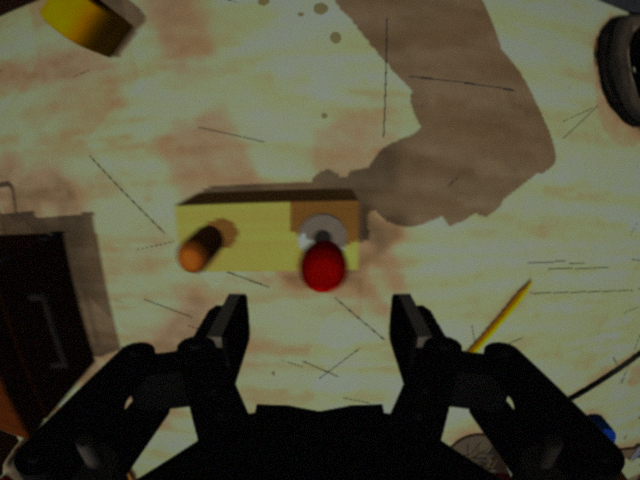

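The knob is centred at px (323,267) and the collar at (323,231), slightly +y of my estimate.

```bash
python3 - <<'E'
from w import *
k=wray('w5',(323,267),115); print(k,wray('w5',(323,231),60),cur()[0])
plan([k[0],k[1],110],tilt(0))
E
```

```text
[502.02311195 384.32684217 115.        ] [496.88733491 384.91964904  60.        ] [505.04077385 382.8560535  179.04095799]
from [505.  382.9 179. ] to [502.02311195 384.32684217 110.        ] rows 3 turn/row [0.01, -0.0, 0.01]
[0.02, -0.04, 0.92]
[0.02, -0.04, 0.92]
[0.02, -0.04, 0.92]
```

>>> {"method": "move_arm", "body": {
  "turn": [
    [0,0,0],
    [0,0,0],
    [0,0,0],
    [0,0,0]
  ],
  "offset": [
    [0.02,-0.06,0.9],
    [0.02,-0.06,0.8],
    [0.02,-0.05,0.6],
    [0,0,0]
  ],
  "grip": [0.3,0.3,0.3,0.3]
}}

```text
time: 9.52
eef_pos: [500.2, 384.9, 114.7]
tcp_rot: [0.002, 0.706, 0.709, 0.002]
ft_force: [-0.1, 0.3, -0.3]
finger_gap: 0.705
```

```bash
python3 - <<'E'
from w import *
wshot('w6')
k=np.array([501,383.5,113]);print(cur()[0],wproj('w6',k)); plan([501,383.5,115.5],tilt(0))
E
```

```text
[500.67001126 385.19469422 115.53012395] [[312.21946602 333.51233734]]
from [500.7 385.2 115.5] to [501.  383.5 115.5] rows 1 turn/row [0.04, 0.0, 0.03]
[-0.07, 0.01, 0.0]
```

View pics/w6.png

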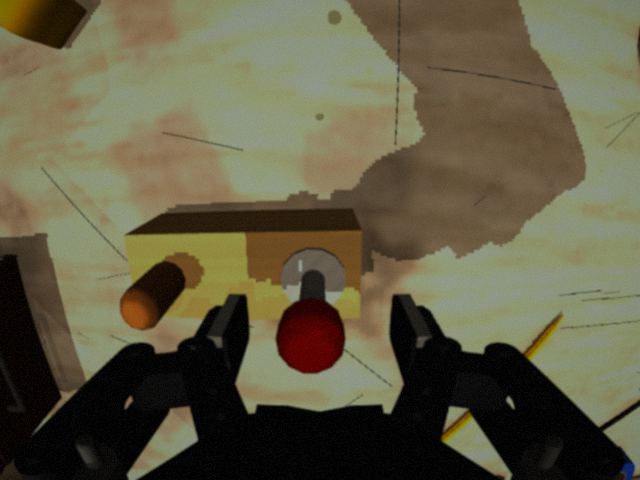

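The knob sits between the fingers at px (311,337), about 2 mm to −y. I'll correct for that and close.

>>> {"method": "move_arm", "body": {
  "turn": [
    [0,0,0],
    [0,0,0],
    [0,0,0],
    [0,0,0],
    [0,0,0]
  ],
  "offset": [
    [-0.08,0.02,0],
    [0,0,0],
    [0,0,0],
    [0,0,0],
    [0,0,0]
  ],
  "grip": [0.3,1,1,1,1],
  "grip_force": 60
}}

```text
time: 10.2
eef_pos: [502.8, 383.8, 118.0]
tcp_rot: [0.003, 0.706, 0.708, 0.005]
ft_force: [-0.6, 0.2, -0.9]
finger_gap: 0.28
```

>>> {"method": "move_arm", "body": {
  "turn": [
    [0,0,0],
    [0,0,0],
    [0,0,0],
    [0,0,0],
    [0,0,0]
  ],
  "offset": [
    [0,0,-0.3],
    [0,0,-0.7],
    [0,0,-0.9],
    [0,0,-0.9],
    [0,0,-0.6]
  ],
  "grip": [1,1,1,1,1]
}}

```text
time: 10.82
eef_pos: [500.9, 383.0, 205.1]
tcp_rot: [0.003, 0.706, 0.708, 0.003]
ft_force: [0.3, 0.4, 0.2]
finger_gap: 0.28
```

```bash
python3 - <<'E'
from w import *
wshot('w7');p,R,s=cur();print(p,s['ft_force'],s['finger_gap']); plan([487,19,200],tilt(0))
E
```

```text
[501.66698655 383.62619354 207.12325117] [0.59284427 0.87179627 0.41546561] 0.27717411757362864
from [501.7 383.6 207.1] to [487.  19. 200.] rows 15 turn/row [0.0, -0.0, 0.0]
[-0.97, -0.04, 0.02]
[-0.97, -0.04, 0.02]
[-0.97, -0.04, 0.02]
[-0.97, -0.04, 0.02]
[-0.97, -0.04, 0.02]
[-0.97, -0.04, 0.02]
[-0.97, -0.04, 0.02]
[-0.97, -0.04, 0.02]
[-0.97, -0.04, 0.02]
[-0.97, -0.04, 0.02]
[-0.97, -0.04, 0.02]
[-0.97, -0.04, 0.02]
[-0.97, -0.04, 0.02]
[-0.97, -0.04, 0.02]
[-0.97, -0.04, 0.02]
```

View pics/w7.png

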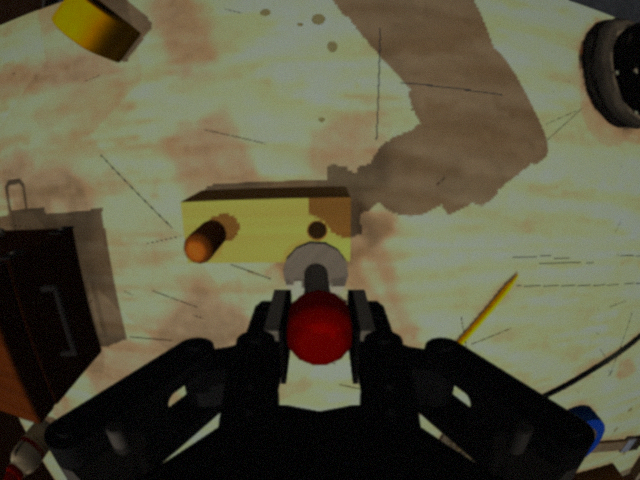

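The pin is held upright, clear of the rack, and the peg is undisturbed. The tip is only about as high as the peg, so I'll raise it first and then travel with x a little nearer the robot.

>>> {"method": "move_arm", "body": {
  "turn": [
    [0,0,0],
    [0,0,0],
    [0,0,0],
    [0,0,0],
    [0,0,0]
  ],
  "offset": [
    [0,-0.3,-0.8],
    [-0.5,-0.3,-0.6],
    [-1,-0.3,0],
    [-1,-0.2,0],
    [-1,-0.2,0]
  ],
  "grip": [1,1,1,1,1]
}}

```text
time: 11.5
eef_pos: [467.1, 292.5, 241.9]
tcp_rot: [0.003, 0.705, 0.709, 0.004]
ft_force: [-0.1, -0.7, -1.0]
finger_gap: 0.279
```

>>> {"method": "move_arm", "body": {
  "turn": [
    [0,0,0],
    [0,0,0],
    [0,0,0],
    [0,0,0],
    [0,0,0]
  ],
  "offset": [
    [-1,0,0],
    [-1,0,0],
    [-1,0,0],
    [-1,0,0],
    [-1,0,0]
  ],
  "grip": [1,1,1,1,1]
}}

```text
time: 12.12
eef_pos: [463.0, 158.8, 240.9]
tcp_rot: [0.003, 0.705, 0.709, 0.001]
ft_force: [0.4, -0.2, -1.1]
finger_gap: 0.274
```

```bash
python3 - <<'E'
from w import *
p,R,s=cur();print(p,s['qpos'],s['finger_gap']); plan([475,19,220],tilt(0))
E
```

```text
[463.04015765 158.81776417 240.93003593] [ 0.33354194  0.20223194 -0.24868554  1.11535321 -0.00512888  0.32870027] 0.2737830412409362
from [463.  158.8 240.9] to [475.  19. 220.] rows 6 turn/row [0.01, 0.0, 0.01]
[-0.93, 0.07, 0.14]
[-0.93, 0.08, 0.14]
[-0.93, 0.08, 0.14]
[-0.93, 0.08, 0.14]
[-0.93, 0.08, 0.14]
[-0.93, 0.08, 0.14]
```

>>> {"method": "move_arm", "body": {
  "turn": [
    [0,0,0],
    [0,0,0],
    [0,0,0],
    [0,0,0],
    [0,0,0]
  ],
  "offset": [
    [-1,0.1,0],
    [-1,0.1,0],
    [-1,0.1,0],
    [-1,0.1,0.2],
    [-1,0.1,0.2]
  ],
  "grip": [1,1,1,1,1]
}}

```text
time: 12.75
eef_pos: [471.3, 26.4, 230.7]
tcp_rot: [0.003, 0.706, 0.708, -0.001]
ft_force: [0.9, 0.0, -0.5]
finger_gap: 0.279
```

>>> {"method": "move_arm", "body": {
  "turn": [
    [0,0,0.1],
    [0,0,0],
    [0,0,0]
  ],
  "offset": [
    [-0.2,0,0.1],
    [0,0,0],
    [0,0,0]
  ],
  "grip": [1,1,1]
}}

```text
time: 13.12
eef_pos: [469.2, 20.0, 227.6]
tcp_rot: [0.002, 0.713, 0.702, -0.002]
ft_force: [-0.7, 0.3, -0.2]
finger_gap: 0.279
```

```bash
python3 - <<'E'
from w import *
import cv2
wshot('w8');p,R,s=cur();print(p,R.as_matrix().round(3),s['finger_gap'])
for n in('scene','top'):
  im=imaging.capture(n);cv2.imwrite(f'pics/{n}8.png',im[:,:,::-1])
a=cv2.imread('pics/scene8.png')[105:285,325:505]; cv2.imwrite('pics/s8.png',cv2.resize(a,(600,600),interpolation=cv2.INTER_CUBIC))
for z in (-3,-63,-108): print(z,proj('scene',p+[0,0,z]),wproj('w8',p+[0,0,z]))
print(wproj('w8',[[487,19,72]]),proj('scene',[[487,19,72]]))
E
```

```text
[469.25412124  20.10726041 227.63300581] [[ 0.015  1.     0.   ]
 [ 1.    -0.015 -0.005]
 [-0.005  0.001 -1.   ]] 0.27425159301339486
-3 [[444.42946813 145.64127971]] [[316.20215382 330.17086852]]
-63 [[441.1595204  179.56065709]] [[317.47979465 273.10464225]]
-108 [[438.82957084 203.72937322]] [[318.05570307 247.5703522 ]]
[[317.39416556 250.80895952]] [[427.18001322 225.69468351]]
```

View pics/w8.png

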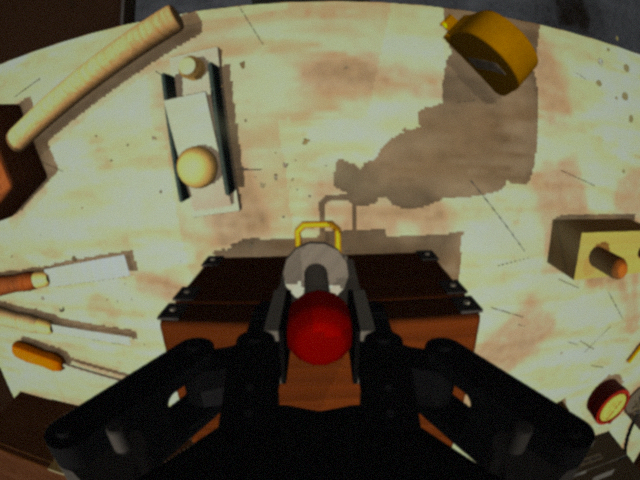

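View pics/s8.png

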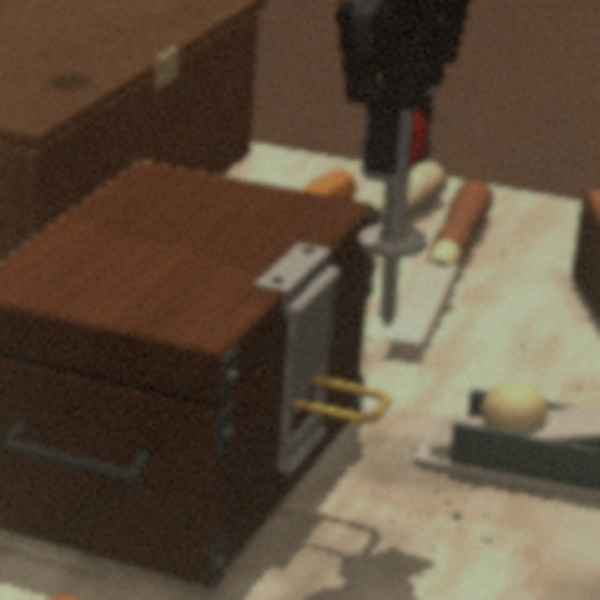

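```bash
python3 - <<'E'
from w import *
print('tip outer',wray('w8',(319,222),72),'legs',wray('w8',(297,240),72),wray('w8',(341,240),72))
def zs(x,y): return (325+x*.3,105+y*.3)
# scene: bias by pin tip
p=cur()[0]; b=np.array(zs(387,325))-proj('scene',p+[0,0,-108])[0]; print('bias',b)
print('staple tip scene',ray('scene',np.array(zs(389,403))-b,72))
plan([485,20,200],tilt(0))
E
```

```text
tip outer [463.80985571  20.58522298  72.        ] legs [477.96733237   3.27403443  72.        ] [478.40499095  37.48195904  72.        ]
bias [ 2.42171    -1.19059771]
staple tip scene [466.43085115  13.66296367  72.        ]
from [469.5  20.2 227.7] to [485.  20. 200.] rows 2 turn/row [0.0, 0.02, -0.05]
[0.0, 0.31, 0.55]
[0.0, 0.31, 0.55]
```

>>> {"method": "move_arm", "body": {
  "turn": [
    [0,0,0],
    [0,0,0],
    [0,0,0]
  ],
  "offset": [
    [0,0.3,0.6],
    [0,0.3,0.6],
    [0,0,0]
  ],
  "grip": [1,1,1]
}}

```text
time: 13.65
eef_pos: [485.8, 20.7, 195.2]
tcp_rot: [0.002, 0.712, 0.702, -0.002]
ft_force: [-0.7, 0.1, -0.1]
finger_gap: 0.273
```

```bash
python3 - <<'E'
from w import *
import cv2
wshot('w9');p,R,s=cur();print(p,s['ft_force'],s['finger_gap'])
for n in('scene','top'):
  im=imaging.capture(n);cv2.imwrite(f'pics/{n}9.png',im[:,:,::-1])
a=cv2.imread('pics/scene9.png')[145:265,385:505]; cv2.imwrite('pics/s9.png',cv2.resize(a,(600,600),interpolation=cv2.INTER_CUBIC))
for P in (p+[0,0,-108],p+[0,0,-132],[487,20,72],[465,20,72],[485,4.5,72],[485,35.5,72]): print(((proj('scene',P)-[385,145])*5).round(0),wproj('w9',P).round(0))
E
```

```text
[485.75801414  20.66132709 195.68868295] [ 0.06046971 -0.31991724 -0.8816991 ] 0.28286563285569105
[[216. 367.]] [[318. 248.]]
[[211. 427.]] [[318. 237.]]
[[210. 405.]] [[317. 243.]]
[[269. 419.]] [[317. 211.]]
[[231. 388.]] [[295. 240.]]
[[199. 424.]] [[340. 240.]]
```

View pics/w9.png

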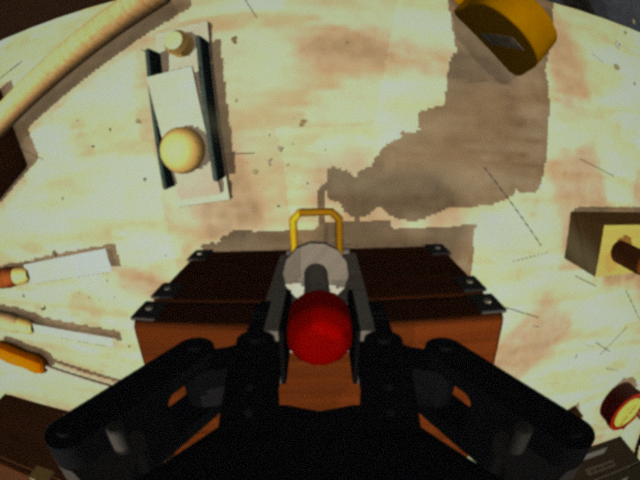

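View pics/s9.png

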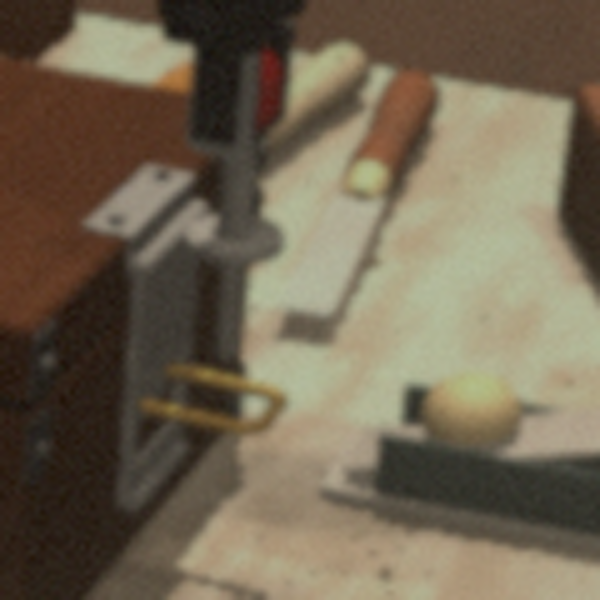

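In the scene crop the tip, dropped straight down, lands at about (225,401). That is midway between the near leg (y≈423) and the far leg (y≈380), so it agrees with the wrist camera. I'll shift 3 mm to the front for hinge clearance and lower.

>>> {"method": "move_arm", "body": {
  "turn": [
    [0,0,0],
    [0,0,0],
    [0,0,0],
    [0,0,0]
  ],
  "offset": [
    [0,-0.12,0],
    [0,0,0.4],
    [0,0,0.4],
    [0,0,0]
  ],
  "grip": [1,1,1,1]
}}

```text
time: 14.3
eef_pos: [482.8, 20.4, 176.1]
tcp_rot: [0.003, 0.712, 0.702, -0.0]
ft_force: [-0.1, -0.3, -0.9]
finger_gap: 0.276
```

```bash
python3 - <<'E'
from w import *
import cv2
p,R,s=cur();print(p,s['ft_force'],s['finger_gap'])
a=imaging.capture('scene')[145:265,385:505,::-1]; cv2.imwrite('pics/s10.png',cv2.resize(a,(600,600),interpolation=cv2.INTER_CUBIC))
E
```

```text
[482.80644501  20.44643271 176.12181326] [-0.05646508 -0.30859868 -0.86686627] 0.275930751716182
```

View pics/s10.png

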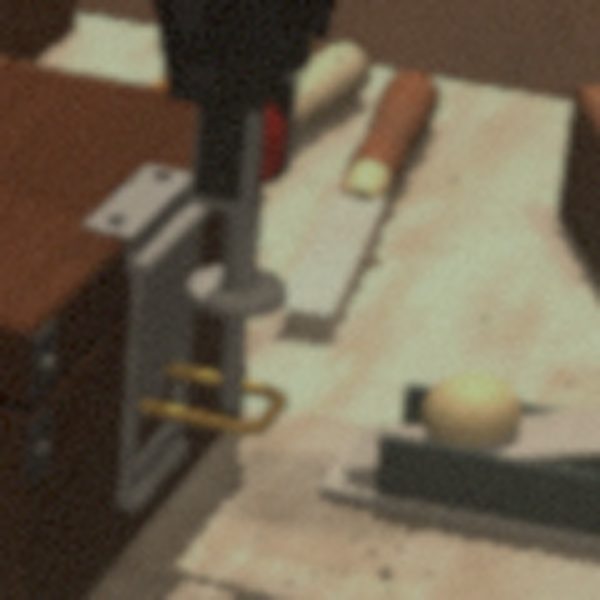

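The shank hides the far leg and passes behind the near leg, so the tip is inside the loop. No contact force. I'll continue down.

>>> {"method": "move_arm", "body": {
  "turn": [
    [0,0,0],
    [0,0,0],
    [0,0,0],
    [0,0,0]
  ],
  "offset": [
    [0,0,0.4],
    [0,0,0.5],
    [0,0,0.3],
    [0,0,0]
  ],
  "grip": [1,1,1,1]
}}

```text
time: 14.85
eef_pos: [483.2, 20.3, 144.2]
tcp_rot: [0.003, 0.712, 0.702, -0.0]
ft_force: [0.7, 0.7, -0.9]
finger_gap: 0.277
```

>>> {"method": "move_arm", "body": {
  "turn": [
    [0,0,0],
    [0,0,0],
    [0,0,0]
  ],
  "offset": [
    [0,0,0.1],
    [0,0,0.1],
    [0,0,0]
  ],
  "grip": [1,1,1]
}}

```text
time: 15.22
eef_pos: [483.7, 20.3, 139.2]
tcp_rot: [0.004, 0.712, 0.702, 0.0]
ft_force: [0.5, 0.2, -1.2]
finger_gap: 0.28
```

>>> {"method": "move_arm", "body": {
  "turn": [
    [0,0,0],
    [0,0,0]
  ],
  "offset": [
    [0,0,0.07],
    [0,0,0]
  ],
  "grip": [1,1]
}}

```text
time: 15.48
eef_pos: [484.0, 20.3, 137.7]
tcp_rot: [0.004, 0.712, 0.702, 0.0]
ft_force: [0.6, -0.4, -0.5]
finger_gap: 0.28
```

>>> {"method": "move_arm", "body": {
  "turn": [
    [0,0,0],
    [0,0,0]
  ],
  "offset": [
    [0,0,0.07],
    [0,0,0]
  ],
  "grip": [1,1]
}}

```text
time: 15.72
eef_pos: [484.9, 20.2, 137.1]
tcp_rot: [0.005, 0.712, 0.702, 0.001]
ft_force: [-0.8, -0.2, -1.0]
finger_gap: 0.277
```

```bash
python3 - <<'E'
from w import *
import cv2
p,R,s=cur();print(p,s['ft_force'],s['finger_gap'])
wshot('w11')
a=imaging.capture('scene')[145:265,385:505,::-1]; cv2.imwrite('pics/s11.png',cv2.resize(a,(600,600),interpolation=cv2.INTER_CUBIC))
E
```

```text
[484.94082736  20.17441629 137.13464218] [-0.78242277 -0.15856079 -0.95658567] 0.2770922123241729
```

View pics/s11.png

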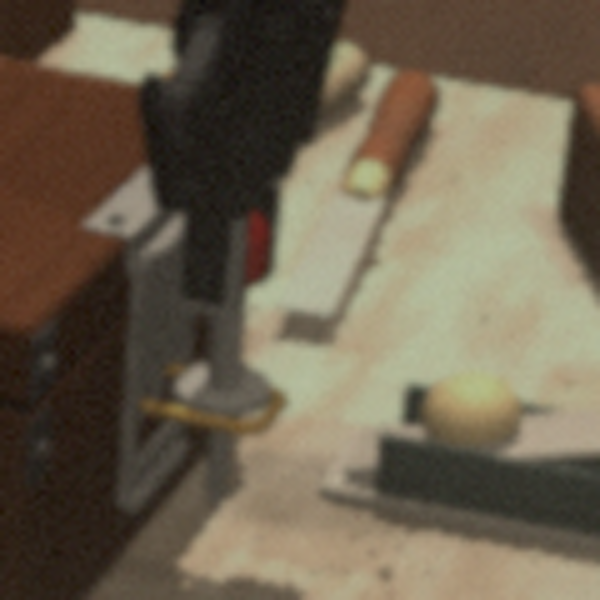

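View pics/w11.png

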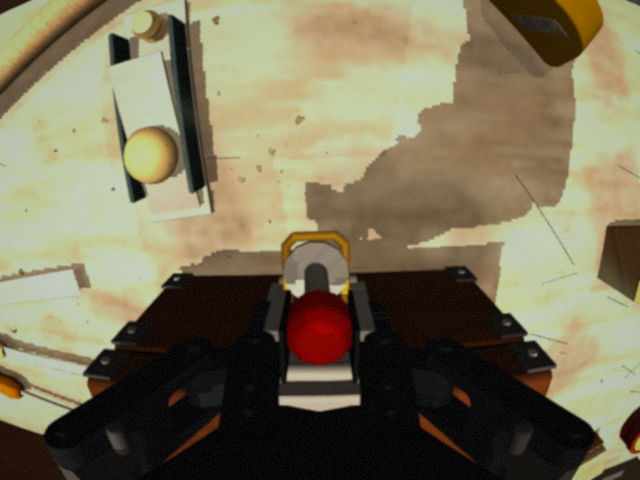

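The collar is at the loop, centred between the legs in both views. One more small step to seat it, then release.

>>> {"method": "move_arm", "body": {
  "turn": [
    [0,0,0],
    [0,0,0]
  ],
  "offset": [
    [0,-0.03,0.07],
    [0,0,0]
  ],
  "grip": [1,1]
}}

```text
time: 16.08
eef_pos: [485.7, 20.1, 137.1]
tcp_rot: [0.006, 0.712, 0.702, 0.002]
ft_force: [-0.8, 0.1, 0.7]
finger_gap: 0.276
```

>>> {"method": "move_arm", "body": {
  "turn": [
    [0,0,0],
    [0,0,0],
    [0,0,0]
  ],
  "offset": [
    [0,-0.03,0.08],
    [0,0,0],
    [0,0,0]
  ],
  "grip": [1,1,1]
}}

```text
time: 16.45
eef_pos: [486.5, 19.9, 137.0]
tcp_rot: [0.008, 0.712, 0.702, 0.004]
ft_force: [-1.1, -1.3, 2.7]
finger_gap: 0.28
```

z stays at 137 with upward force starting, so the collar is seated. Releasing now.

>>> {"method": "move_arm", "body": {
  "turn": [
    [0,0,0],
    [0,0,0],
    [0,0,0],
    [0,0,0]
  ],
  "offset": [
    [0,0,0],
    [0,0,0],
    [0,0,0],
    [0,0,0]
  ],
  "grip": [0.6,0.5,0.4,0.4]
}}

```text
time: 16.95
eef_pos: [486.1, 19.9, 135.8]
tcp_rot: [0.007, 0.712, 0.702, 0.003]
ft_force: [0.1, 0.2, -1.4]
finger_gap: 0.596
```

```bash
python3 - <<'E'
from w import *
import cv2
p,R,s=cur();print(p,R.as_matrix().round(3),s['ft_force'],s['finger_gap'])
wshot('w12')
a=imaging.capture('scene')[145:265,385:505,::-1]; cv2.imwrite('pics/s12.png',cv2.resize(a,(600,600),interpolation=cv2.INTER_CUBIC))
E
```

```text
[486.07718422  19.89466033 135.77801009] [[ 0.014  1.     0.015]
 [ 1.    -0.014 -0.006]
 [-0.006  0.015 -1.   ]] [ 0.06991077  0.22099993 -1.38183308] 0.5960582690899942
```

View pics/s12.png

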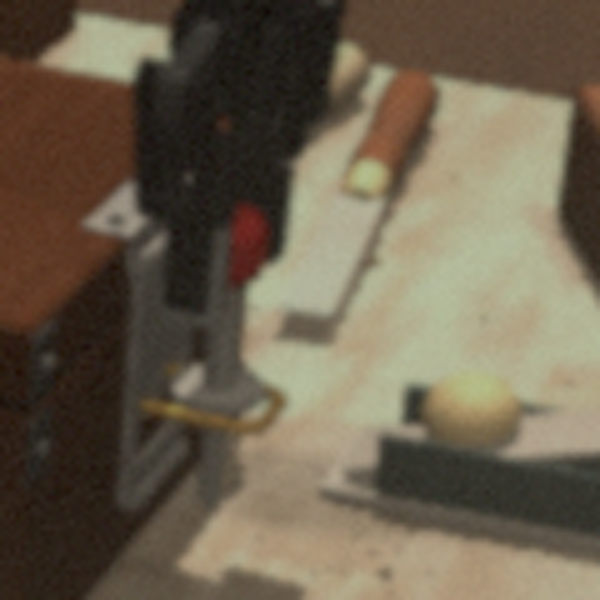

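View pics/w12.png

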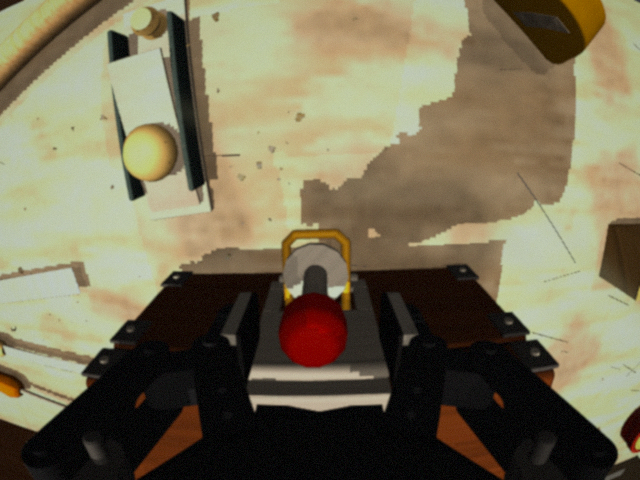

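The fingers are free and the pin stands with its collar on the loop. I'll retreat straight up.

>>> {"method": "move_arm", "body": {
  "turn": [
    [0,0,0],
    [0,0,0],
    [0,0,0],
    [0,0,0],
    [0,0,0]
  ],
  "offset": [
    [0,0,-0.3],
    [0,0,-0.8],
    [0,0,-0.9],
    [0,-0.3,-0.9],
    [0,-0.6,-0.6]
  ],
  "grip": [0.4,0.4,0.4,0.4,0.4]
}}

```text
time: 17.68
eef_pos: [461.8, 20.8, 226.3]
tcp_rot: [0.007, 0.712, 0.702, 0.003]
ft_force: [-0.1, 0.0, -0.4]
finger_gap: 0.6
```

>>> {"method": "move_arm", "body": {
  "turn": [
    [0,0,0],
    [0,0,0],
    [0,0,0],
    [0,0,0],
    [0,0,0]
  ],
  "offset": [
    [0,-0.9,-0.3],
    [0,-0.9,-0.3],
    [0,-0.9,0],
    [0,0,0],
    [0,0,0]
  ],
  "grip": [0.4,0.4,0.4,0.4,0.4]
}}

```text
time: 18.3
eef_pos: [389.6, 21.8, 243.2]
tcp_rot: [0.008, 0.712, 0.702, 0.004]
ft_force: [0.5, 0.2, -0.6]
finger_gap: 0.597
```

```bash
python3 - <<'E'
from w import *
import cv2
p,R,s=cur();print(p,s['ft_force'],s['time'])
wshot('w13')
im=imaging.capture('scene')[:,:,::-1]; a=im[145:265,385:505]; cv2.imwrite('pics/s13.png',cv2.resize(a,(600,600),interpolation=cv2.INTER_CUBIC));cv2.imwrite('pics/s13f.png',im)
E
```

```text
[389.62460023  21.81248973 243.23021536] [ 0.47249797  0.24223581 -0.57611989] 18.3
```

View pics/s13.png

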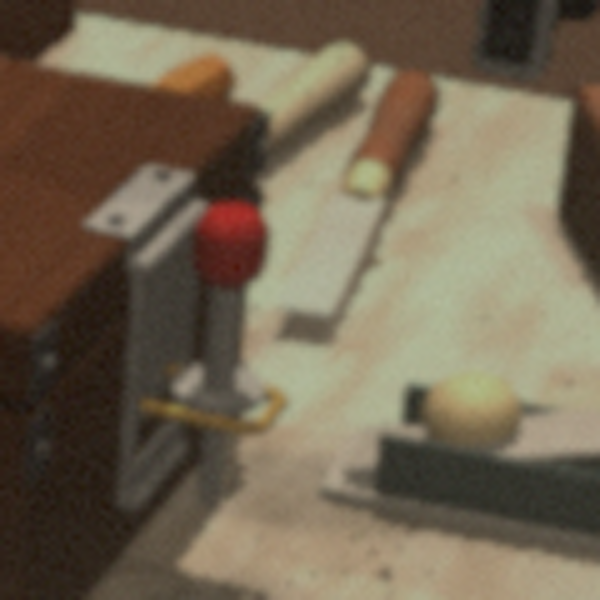

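View pics/w13.png

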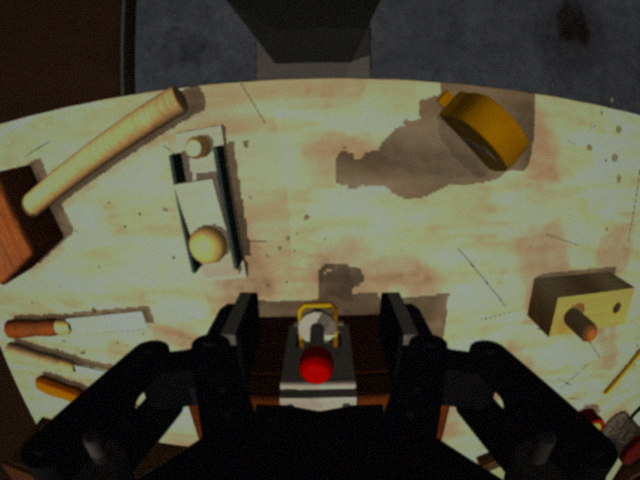

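View pics/s13f.png

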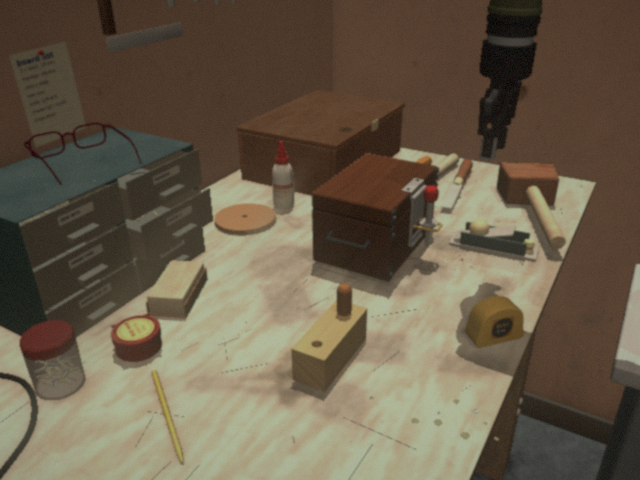

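The pin stands upright in the staple (knob at crop px (231,243), collar on the loop at (222,395)). The strap is vertical and flat, the peg is in the rack at px (344,300), and the robot is clear. Handing in.

```bash
python3 -c "
from rig import env
print(env.sign_off())"
```

```text
the job is handed in; nothing more can be done
None
```

The chest is fastened and handed in at about 18.4 s; sign-off reports no verdict.

**What I did:**
- Pushed the hasp down over the staple with closed fingertips, and pressed it to the chest with about 12 N until it stopped moving.
- Took the red-knobbed pin from the rack.
- Lowered the pin through the staple loop until the collar stopped it, with about 3 N of upward force, then released it and backed away.

**Last checks:**
- The scene and wrist pictures show the strap vertical with the staple through its window. The pin stands upright in the loop in front of the strap, with its collar on the bars.
- The wooden peg is still in the rack and nothing else has moved. The gripper is clear, with only sensor noise on the force reading.

**Disagreements:**
- The staple's y position came out 2 to 7 mm apart, depending on the camera and method. I used the wrist camera's value (about 20 mm), which the scene view of the pin over the loop confirmed before I lowered it.
- I judged flatness from the pictures and the hard stop only. The strap's bottom edge fits a closed angle of 0 to within about 0.03 rad.

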